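Raise the sash of the glue-spray hood to the set mark

TASK

Open the glue-spray hood for work: with the fingers beneath the lip along the bottom of its sliding window, push the window up until the lip is level with the tip of the pointer clamped on the side rail, then take the hand away. Only push the lip from beneath, do not grip it; do not shift the pointer, and leave the spray can, the spool and the iron weight standing where they are.

Things in the scene. Friction and masses are not known exactly. Their poses are not given: they have to be found in the camera images.
- lip (a point): Black plastic lip along the bottom of the clear window on a hood's sloping front: 300 mm long (y), 36 deep (x), 12 thick (z), square out of the pane towards the robot. Origin at its centre: underside z = -6 mm, free edge x = -18, pane's face x = +18. z points up the slope, 40 degrees back from vertical, away from the robot; x into the hood (forward and down); y level. Hood yaw within 17 degrees.
- sash (a joint): Travel of the window up its slope in m: 0 is shut, 0.24 the upper stop; it starts at 0.02 to 0.06. It slides only along the slope (z of lip), against 2 to 6 N of friction; it is counterweighted and stays where it is left. At the start the lip's underside is 80 mm or more above the table, with open space beneath it and in front.
- pointer (a point): Tip of a dark steel cone, 18 mm across, 22 long, clamped stiffly (25 N) on the hood's left side rail, pointing (-y) along the front to the lip's left (+y) end. Axes as lip. When the lip is level with it along the slope (same z in these axes), the tip is opposite the middle of the lip's thickness, 5 mm beyond its end. Starts 40 to 200 mm up the slope from the lip.
- can: Bystander: a spray can, 58 mm across, 170 mm tall, standing on the table beside the hood, left of it. Origin at the centre of its underside.
- spool: Bystander: a wooden thread spool, 60 mm across its foot, 83 mm tall, standing on the table right of the hood. Origin at the centre of its underside.
- weight: Bystander: a bare iron pattern weight, block of 85 x 55 x 40 mm, on the table in front of the hood, left of its middle. Origin at the centre of its underside.

How it is judged:
By the outcome, as a careful person would: the job done as asked, in the order asked, and still so for the second after the job is handed in, with the robot touching nothing.
It also fails if it takes over 35 s, if anything falls off the work surface, if the arm or the gripper's body presses on something with over 40 N, if the wrist force passes 120 N, or if a joint passes its speed limit or range.

ROBOT

A 6-joint arm with a two-finger parallel gripper is mounted at the origin on the work surface. World frame = base frame: x ahead of the robot, y to its left, z up, the work surface at z = 0. Lengths are in mm, angles in rad, forces in N, time in s.
With the tool pointing down it reaches from about 350 to 875 mm from the base axis. Payload 4.2 kg.
Tool frame: the origin (TCP) lies between the finger pads; the fingertips stand 8 mm ahead of it and the grasp point (between the pads) lies 11 mm behind it; z points along the fingers, y is the line along which they close (so a half turn about z gives the same grasp; the last joint's range is limited). The gripper opens to 85 mm and grips with 20 to 120 N. Pads are 22 mm wide; open, the fingers measure 114 mm over their backs; the gripper's body (76 mm by 85 mm) begins 54 mm behind the grasp point. The pads swing forward as they close: fully open they stand 13 mm farther back than shut.
Start: joints at [-0.873, 0.385, 0.008, 0, -1.194, -0.259], TCP at [265.545, -565.76, 239.312] pointing down, gripper open.
Joint ranges: [-3.14, 3.14], [-1.21, 2.06], [-1.07, 1.41], [-3.16, 2.05], [-2.99, -0.16], [-3.1, 3.1]. Speed limits (rad/s): [2.79, 2.79, 3.14, 3.14, 3.14, 3.14].

INTERFACE

Orientations are given as a unit quaternion [x, y, z, w].
In Python, from bench import read_state, get_image, camera_params, job_done gives the robot as it stands.
- The arm moves only by the tool drive_tool, never from a script. Its argument "moves" is a list that holds one entry, the list of rows, each a list of 7 numbers: the shift along the tool's x, y, z in m, then the turn, a rotation vector about the tool's x, y, z in rad, then the closure in counts, from 0 (fully open) to 255 (shut). A call has 1 to 8 rows; each row shifts and turns the commanded pose from where the row before left it, along the tool's axes as they then stand; what a row does not reach is not made up. A row lasts 1/12 s, in which the tool goes at most 41.7 mm and 7.16 degrees, less where a joint would pass 70% of its speed; a pose out of reach is approached as far as the arm can. A call is refused whole if a number of a shift passes 0.0417 or a number of a turn 0.125, either way. A call with a gripper value outside its range is refused whole. The fingers move at their own pace and stop on an object; the grip force is fixed at half the most. Time passes only in rows, so rows that do not move let the fingers close. It gives the time, the measured TCP pose, the force and the opening at its end, in the units of the state.
- read_state(): the state, without advancing time (a new reading comes with each control period).
- get_image(name): name is "scene" or "top"; returns the picture (384x512x3 uint8, blue, green, red); there is no depth.
- camera_params(name): a dict with "mtx" (3x3 intrinsics, pixels), "dist" ([k1, k2, p1, p2, k3] as OpenCV has them; the pictures are not rectified), "extrinsics" (4x4, takes a point from camera to world coordinates). Camera axes: x right, y up, looking along -z (the intrinsics and any distortion apply to the point x, -y, -z); pixel columns grow to the right and rows downward; lengths in mm; the calibration is good to about 2 mm. A picture is of the moment at which its call begins. camera_params takes no time and is no camera call.
- job_done(): hands the job in, once; it reports no verdict.
The state is a dict: "clock": time; "joints": joint angles; "joint_vel": joint speeds; "joint_efforts": joint torques, N m; "position": TCP position; "ee_rot": TCP orientation; "contact_force": force on the tool from outside, world axes, zero at the start; "wrist_torque": the same for the moment, N m; "gripper_width": finger opening in mm.
Only numpy, scipy, OpenCV 4.12 (cv2) and the standard library are available. Lean on these libraries where they do the work, as an engineer would, in place of code of your own. Each camera call takes 0.05 s, during which the arm holds its last target. There are 200 camera calls.

## Working session

There is one attempt and no reset: what is moved stays moved. The work goes in short steps, Python scripts to look and compute and a tool call to move; the robot and the scene stay as the last step left them, time stands still between calls to the robot, and variables do not carry over. Pictures are saved under pics/ and viewed, on a budget of 10 in all, crops included, one or two more only if the job needs it, and the job is handed in when it is done.

Besides the shell and the picture viewer there is one more tool, called after ">>>" as name(argument=value, ...), one argument or row to a line, values as JSON. drive_tool: Moves the arm, as the interface text tells. Its arguments: {"type":"object","properties":{"moves":{"type":"array"}},"required":["moves"]}

```bash
mkdir -p pics; ls; python3 - <<'E'
from bench import *
import cv2
for n in("scene","top"):
    cv2.imwrite(f"pics/{n}0.png",get_image(n)); p=camera_params(n); print(n,p)
print(read_state())
E
```

```text
pics
scene {'mtx': array([[402.6197358 ,   0.        , 246.67317378],
       [  0.        , 402.6197358 , 192.66275245],
       [  0.        ,   0.        ,   1.        ]]), 'dist': array([0.01519815, 0.        , 0.        , 0.        , 0.        ]), 'extrinsics': array([[ 2.91654559e-01, -6.80913327e-01,  6.71784682e-01,
         1.33732990e+03],
       [ 9.56476481e-01,  2.14587229e-01, -1.97750002e-01,
        -2.21185433e+02],
       [-9.50580188e-03,  7.00220938e-01,  7.13862926e-01,
         9.27662106e+02],
       [ 0.00000000e+00,  0.00000000e+00,  0.00000000e+00,
         1.00000000e+00]])}
top {'mtx': array([[419.88568419,   0.        , 254.61444898],
       [  0.        , 419.88568419, 192.59665767],
       [  0.        ,   0.        ,   1.        ]]), 'dist': array([-0.08082726,  0.        ,  0.        ,  0.        ,  0.        ]), 'extrinsics': array([[ 1.21929843e-02,  9.96054222e-01, -8.79051672e-02,
         4.43740542e+02],
       [-9.99753494e-01,  1.37749942e-02,  1.74126570e-02,
         2.91795849e+01],
       [ 1.85548437e-02,  8.76711858e-02,  9.95976647e-01,
         1.25425194e+03],
       [ 0.00000000e+00,  0.00000000e+00,  0.00000000e+00,
         1.00000000e+00]])}
{'clock': 0.1, 'joints': array([-8.73423987e-01,  3.85483634e-01,  6.80131348e-03, -4.04273242e-04,
       -1.19400271e+00, -2.58586486e-01]), 'joint_vel': array([ 0.0012884 , -0.00066789,  0.00358316,  0.00298577, -0.00102356,
       -0.00020672]), 'joint_efforts': array([-1.13328788e-03, -3.93319380e+01,  1.88928062e+01,  4.19799775e+00,
       -2.62337395e-03,  7.36330890e-06]), 'position': array([ 265.32465085, -565.35000556,  238.34831068]), 'ee_rot': array([-2.17564276e-01,  9.76045521e-01,  9.24938620e-04, -2.67558901e-04]), 'contact_force': array([-0.09442209,  0.0967786 ,  0.52768153]), 'wrist_torque': array([-0.00232143, -0.01777429,  0.01396979]), 'gripper_width': 85.6109794794409}
```

View pics/scene0.png

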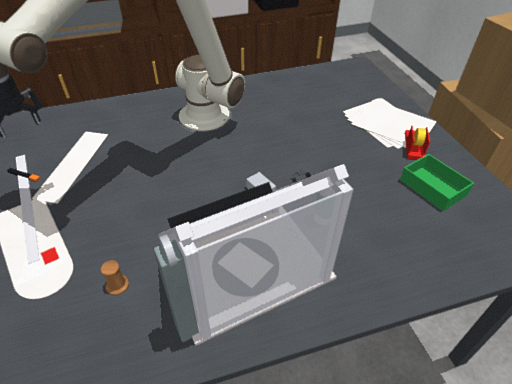

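View pics/top0.png

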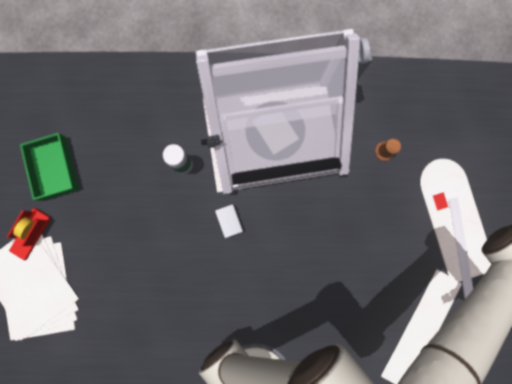

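The scene view, taken from behind the hood, shows the black lip from about (170,222) to (272,188) and the pointer clamp near (300,178). In the top view the lip runs about (232,176) to (341,165) and the pointer is near (211,141). The can is at (175,155), the weight at (229,221) and the spool at (388,149). I'll zoom in on the lip and pointer.

```bash
python3 - <<'E'
import cv2,numpy as np
a=cv2.imread("pics/top0.png")[120:200,195:355]; b=cv2.imread("pics/scene0.png")[160:240,160:320]
f=lambda i:cv2.resize(cv2.convertScaleAbs(i,alpha=1.5,beta=20),(800,400)[:2] if 0 else (800,300*400//300),interpolation=cv2.INTER_CUBIC)
o=np.vstack([f(a),f(b)])
o=cv2.resize(o,(600,600)) if 0 else o
cv2.imwrite("pics/z0.png",cv2.resize(o,(600,600)))
E
```

```text
(no output)
```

View pics/z0.png

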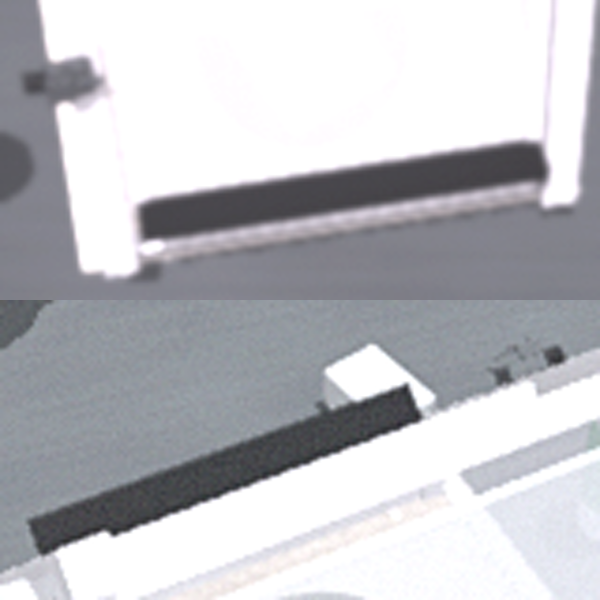

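The crop (3.75x) shows the lip's top-view corners at zoom (140,203), (140,238), (548,181) and (545,142). In the scene view they are at (407,385), (420,418), (30,520) and (42,553). The dark pointer and clamp are at (23–103, 77) in the top view and about (503–565, 353–375) in the scene view. Next I'll fit the lip pose from the corners, then place the pointer along the slope line.

```bash
cat > h.py <<'E'
import numpy as np,cv2
from bench import *
from scipy.optimize import least_squares
def proj(n,P):
    p=camera_params(n);T=np.linalg.inv(p["extrinsics"]);q=np.atleast_2d(P)@T[:3,:3].T+T[:3,3]
    return cv2.projectPoints((q*[1,-1,-1]).reshape(-1,1,3),np.zeros(3),np.zeros(3),p["mtx"],p["dist"])[0].reshape(-1,2)
def axes(yaw):
    c,s=np.cos(yaw),np.sin(yaw);t=np.radians(40)
    z=np.array([np.sin(t)*c,np.sin(t)*s,np.cos(t)]);y=np.array([-s,c,0]);return np.c_[np.cross(y,z),y,z]
E
cat > fit.py <<'E'
from h import *
top=np.array([[140,238],[548,181],[140,203],[545,142]])/3.75+[195,120]
sc=(np.array([[407,385],[30,520],[420,418],[42,553]])-[0,300])/3.75+[160,160]
lt=np.array([[-18,150,-6],[-18,-150,-6],[18,150,6],[18,-150,6]]);ls=np.array([[-18,150,6],[-18,-150,6],[18,150,6],[18,-150,6]])
def res(v):
    R=axes(v[3]);return np.r_[(proj("top",lt@R.T+v[:3])-top).ravel(),(proj("scene",ls@R.T+v[:3])-sc).ravel()]
r=least_squares(res,[550,0,150,0]);print(r.x.round(3));print(r.fun.reshape(-1,2).round(1))
R=axes(r.x[3]);np.save("lip.npy",r.x)
ims={n:cv2.imread(f"pics/{n}0.png") for n in("top","scene")};out=[]
for n,(u,v) in dict(top=(190,120),scene=(270,155)).items():
    im=cv2.resize(ims[n][v:v+50,u:u+60],(720,600)[:1]+(300,) if 0 else (360,300),interpolation=cv2.INTER_CUBIC);im=cv2.convertScaleAbs(im,alpha=1.3)
    for s in range(40,201,20):
        p=(proj(n,r.x[:3]+R@[0,155,s])[0]-[u,v]+.5)*6-.5
        cv2.circle(im,tuple(int(k) for k in p),2,(0,0,255),-1);cv2.putText(im,str(s),(int(p[0])+4,int(p[1])),0,.35,(0,160,0))
    out.append(im)
cv2.imwrite("pics/z1.png",np.hstack(out))
for nm,px,h in(("can",(175,155),170),("weight",(229,221),40),("spool",(391,147),83)):
    p=camera_params("top");E=p["extrinsics"];q=cv2.undistortPoints(np.array([[px]],float),p["mtx"],p["dist"]).ravel()
    d=E[:3,:3]@[q[0],-q[1],-1];print(nm,(E[:3,3]+d*(h-E[2,3])/d[2]).round())
E
python3 fit.py
```

```text
[ 6.03876e+02 -7.71540e+01  1.23832e+02  1.59000e-01]
[[ 0.6  1.5]
 [ 1.1  0.9]
 [-1.1 -1.3]
 [-1.4 -0.5]
 [ 0.  -1.7]
 [-1.5 -1.8]
 [ 1.   1.4]
 [ 0.   2.5]]
can [635. 220. 170.]
weight [468.  81.  40.]
spool [ 684. -382.   83.]
```

View pics/z1.png

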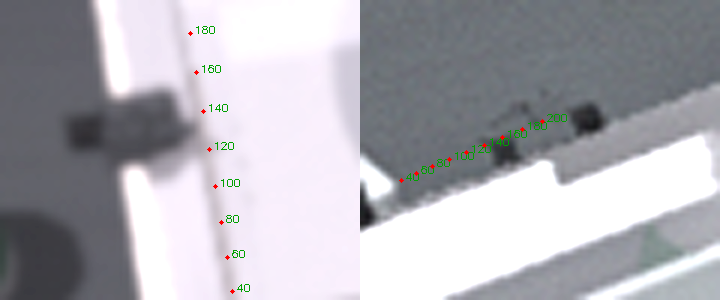

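The crosses run along the predicted tip path. In the top view the cone tip at crop (198,129) sits near s≈130. The residuals suggest the near edge seen from above is the upper free edge (z=+6), and that the lower scene edge is occluded. I'll refit on that basis.

```bash
cat > fit2.py <<'E'
from h import *
top=np.array([[140,238],[548,181],[140,203],[545,142]])/3.75+[195-.37,120-.37]
sc=(np.array([[407,385],[30,520]])-[0,300])/3.75+[160-.37,160-.37]
ls=np.array([[-18,150,6],[-18,-150,6]])
for zz in(-6,6):
  lt=np.array([[-18,150,zz],[-18,-150,zz],[18,150,6],[18,-150,6]])
  def res(v):
    R=axes(v[3]);return np.r_[(proj("top",lt@R.T+v[:3])-top).ravel(),(proj("scene",ls@R.T+v[:3])-sc).ravel()]
  r=least_squares(res,[550,0,150,0]);print(zz,r.x.round(3),r.cost);print(r.fun.reshape(-1,2).round(1).tolist())
v=r.x;np.save("lip.npy",v);R=axes(v[3]);print(R.round(3))
tp=np.array([198,129])/6+[190-.4,120-.4]
f=least_squares(lambda s:proj("top",v[:3]+R@[0,s[1],s[0]])[0]-tp,[130,155]);print("tip s,y",f.x)
print([proj("scene",v[:3]+R@[0,f.x[1],f.x[0]])])
ims={n:cv2.imread(f"pics/{n}0.png") for n in("top","scene")};out=[]
for n,(u,w) in dict(top=(205,130),scene=(270,155)).items():
    im=cv2.resize(ims[n][w:w+50,u:u+60],(600,500) if 0 else (396,330),interpolation=cv2.INTER_CUBIC);im=cv2.convertScaleAbs(im,alpha=1.3)
    for P in [[0,f.x[1],f.x[0]],[-18,150,6],[-18,150,-6],[18,150,6],[0,155,120],[0,155,140]]:
        p=(proj(n,v[:3]+R@P)[0]-[u,w]+.5)*6.6-.5;cv2.circle(im,tuple(int(k) for k in p),2,(0,0,255),-1)
    out.append(im)
cv2.imwrite("pics/z2.png",np.hstack(out))
E
python3 fit2.py
```

```text
-6 [ 6.05687e+02 -7.69100e+01  1.19916e+02  1.60000e-01] 5.064142638732233
[[0.9, 1.4], [1.0, 0.7], [-0.7, -1.4], [-1.4, -0.6], [0.6, -0.0], [-0.6, 0.1]]
6 [ 6.01883e+02 -7.70520e+01  1.16295e+02  1.60000e-01] 3.467092584678951
[[0.5, -0.3], [1.1, -0.9], [-0.7, 0.1], [-1.6, 1.0], [0.1, 0.1], [-0.7, -0.0]]
[[ 0.756 -0.159  0.635]
 [ 0.122  0.987  0.102]
 [-0.643  0.     0.766]]
tip s,y [136.01007182 157.86870842]
[array([[290.23084513, 180.31145665]])]
```

View pics/z2.png

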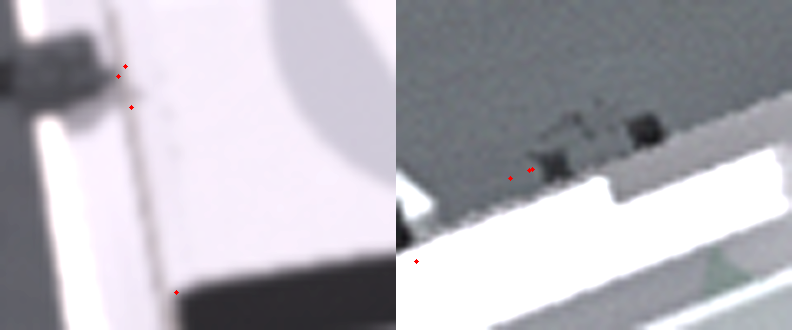

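Fit: lip centre about (602,-77,116), yaw 0.16, with the tip about 136 mm up the slope. This is good enough for the approach. I'll point the tool along lip x (fingers shut), go in beneath the lip and push along lip z. Now working out the approach.

```bash
cat > go.py <<'E'
# usage: go.py x y z : shift needed (tool axes, mm) and turn (rad) to put the TCP at this point in the start lip frame
import sys
from h import *
from scipy.spatial.transform import Rotation as Ro
v=np.load("lip.npy");R=axes(v[3]);G=np.c_[-R[:,2],R[:,1],R[:,0]]
s=read_state();C=Ro.from_quat(s["ee_rot"])
t=v[:3]+R@np.array(sys.argv[1:4],float)
print("clock",s["clock"],"target",t.round(),"TCP lip frame",(R.T@(s["position"]-v[:3])).round(1))
print("F lip",(R.T@s["contact_force"]).round(1),"w",round(s["gripper_width"],1))
print("turn",(C.inv()*Ro.from_matrix(G)).as_rotvec().round(3))
print("shift now-axes",C.inv().apply(t-s["position"]).round(1),"shift in target axes",(G.T@(t-s["position"])).round(1))
E
python3 go.py -90 -30 -45
```

```text
clock 0.1 target [ 510. -122.  140.] TCP lip frame [-392.5 -428.5 -170. ]
F lip [-0.4  0.1  0.4] w 85.6
turn [ 0.123 -0.867  0.26 ]
shift now-axes [-409.7  297.    99.2] shift in target axes [-125.   398.5  302.5]
```

>>> drive_tool(
  moves=[
    [[-0.026, 0.0185, 0, 0, 0, 0, 255], [-0.026, 0.0185, 0, 0, 0, 0, 255], [-0.026, 0.0185, 0, 0, 0, 0, 255], [-0.026, 0.0185, 0, 0, 0, 0, 255], [-0.026, 0.0185, 0, 0, 0, 0, 255], [-0.026, 0.0185, 0, 0, 0, 0, 255], [-0.026, 0.0185, 0, 0, 0, 0, 255], [-0.026, 0.0185, 0, 0, 0, 0, 255]],
  ],
)

```text
clock: 0.77
position: [391.2, -341.8, 239.0]
ee_rot: [-0.218, 0.976, 0.0, -0.0]
contact_force: [0.1, -0.7, 0.4]
gripper_width: -0.1
```

>>> drive_tool(
  moves=[
    [[-0.026, 0.0185, 0, 0, 0, 0, 255], [-0.026, 0.0185, 0, 0, 0, 0, 255], [-0.026, 0.0185, 0, 0, 0, 0, 255], [-0.026, 0.0185, 0, 0, 0, 0, 255], [-0.026, 0.0185, 0, 0, 0, 0, 255], [-0.026, 0.0185, 0, 0, 0, 0, 255], [-0.026, 0.0185, 0, 0, 0, 0, 255], [-0.026, 0.0185, 0, 0, 0, 0, 255]],
  ],
)

```text
clock: 1.43
position: [516.6, -119.5, 239.0]
ee_rot: [-0.218, 0.976, 0.0, -0.0]
contact_force: [0.6, -0.8, 0.4]
gripper_width: 0.2
```

>>> drive_tool(
  moves=[
    [[0, 0, 0, 0.012, -0.087, 0.026, 255], [0, 0, 0, 0.012, -0.087, 0.026, 255], [0, 0, 0, 0.012, -0.087, 0.026, 255], [0, 0, 0, 0.012, -0.087, 0.026, 255], [0, 0, 0, 0.012, -0.087, 0.026, 255], [0, 0, 0, 0.012, -0.087, 0.026, 255], [0, 0, 0, 0.012, -0.087, 0.026, 255], [0, 0, 0, 0.012, -0.087, 0.026, 255]],
  ],
)

```text
clock: 2.1
position: [515.4, -121.1, 239.0]
ee_rot: [-0.103, 0.933, 0.028, 0.344]
contact_force: [-0.4, 0.2, 0.1]
gripper_width: -0.3
```

```bash
python3 go.py -90 -30 -45
```

```text
clock 2.1 target [ 510. -122.  140.] TCP lip frame [-149.7  -29.7   34.6]
F lip [-0.3  0.3 -0.1] w -0.3
turn [ 0.025 -0.168  0.051]
shift now-axes [68.5  1.9 72.2] shift in target axes [79.6 -0.3 59.7]
```

>>> drive_tool(
  moves=[
    [[0, 0, 0, 0.0125, -0.084, 0.0255, 255], [0, 0, 0, 0.0125, -0.084, 0.0255, 255], [0.02, 0, 0.015, 0, 0, 0, 255], [0.02, 0, 0.015, 0, 0, 0, 255], [0.02, 0, 0.015, 0, 0, 0, 255], [0.02, 0, 0.015, 0, 0, 0, 255], [0, 0, 0, 0, 0, 0, 255], [0, 0, 0, 0, 0, 0, 255]],
  ],
)

```text
clock: 2.77
position: [506.7, -123.9, 140.0]
ee_rot: [-0.076, 0.91, 0.035, 0.407]
contact_force: [-0.3, -0.0, 0.4]
gripper_width: -0.1
```

```bash
python3 go.py 0 -30 -45; python3 - <<'E'
from h import *
a=get_image("top")[110:210,190:360];b=get_image("scene")[130:230,150:320]
cv2.imwrite("pics/a1.png",cv2.convertScaleAbs(cv2.resize(np.vstack([a,b]),(510,600),interpolation=cv2.INTER_CUBIC),alpha=1.3))
E
```

```text
clock 2.7667 target [ 578. -111.   82.] TCP lip frame [-92.9 -31.1 -47. ]
F lip [-0.5  0.   0.1] w -0.1
turn [ 0.006 -0.031  0.004]
shift now-axes [-4.8  0.5 92.8] shift in target axes [-2.   1.1 92.9]
```

View pics/a1.png

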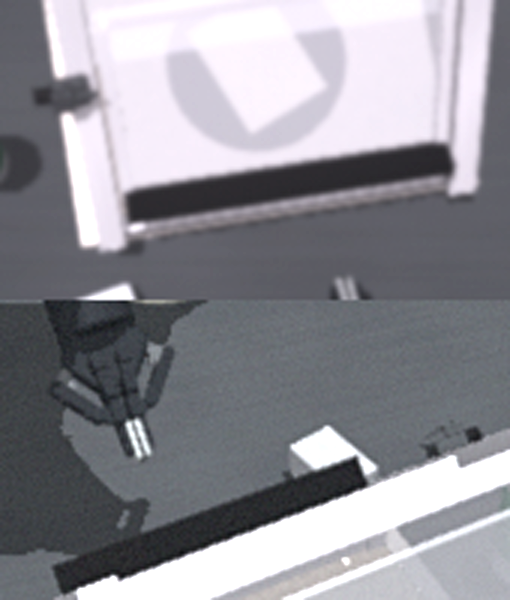

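The fingers are clear in front of the lip: scene crop (140,455), top crop (345,285). The lip hasn't moved and its left corner is near top crop (128,190). There is a pale sill strip below the lip, so I'll go in close under the lip and check the force.

>>> drive_tool(
  moves=[
    [[-0.01, 0, 0.015, 0.006, -0.03, 0.004, 255], [-0.009, 0, 0.015, 0, 0, 0, 255], [0, 0, 0.015, 0, 0, 0, 255], [0, 0, 0.01, 0, 0, 0, 255], [0, 0, 0.01, 0, 0, 0, 255], [0, 0, 0.005, 0, 0, 0, 255], [0, 0, 0, 0, 0, 0, 255]],
  ],
)

```text
clock: 3.45
position: [573.3, -111.2, 111.3]
ee_rot: [-0.075, 0.902, 0.034, 0.423]
contact_force: [0.4, -0.2, 0.4]
gripper_width: -0.4
```

```bash
python3 go.py -4 -30 -28
```

```text
clock 3.45 target [ 586. -110.   97.] TCP lip frame [-22.5 -29.2 -25.4]
F lip [ 0.  -0.3  0.5] w -0.4
turn [0.002 0.004 0.005]
shift now-axes [ 2.7 -0.9 18.5] shift in target axes [ 2.6 -0.8 18.5]
```

>>> drive_tool(
  moves=[
    [[0.002, 0, 0.005, 0, 0, 0, 255], [0, 0, 0.005, 0, 0, 0, 255], [0, 0, 0.005, 0, 0, 0, 255], [0, 0, 0.003, 0, 0, 0, 255], [0, 0, 0, 0, 0, 0, 255]],
  ],
)

```text
clock: 3.87
position: [585.2, -109.9, 97.4]
ee_rot: [-0.074, 0.903, 0.034, 0.422]
contact_force: [-0.3, -0.6, -0.1]
gripper_width: -0.1
```

>>> drive_tool(
  moves=[
    [[-0.003, 0, 0, 0, 0, 0, 255], [-0.003, 0, 0, 0, 0, 0, 255], [-0.003, 0, 0, 0, 0, 0, 255], [0, 0, 0, 0, 0, 0, 255]],
  ],
)

```text
clock: 4.2
position: [591.4, -108.8, 105.6]
ee_rot: [-0.075, 0.902, 0.033, 0.423]
contact_force: [0.7, 1.0, -0.2]
gripper_width: -0.1
```

```bash
python3 go.py -4 -30 -17
```

```text
clock 4.2 target [ 593. -109.  106.] TCP lip frame [ -4.9 -29.7 -18.1]
F lip [0.8 0.9 0.4] w -0.1
turn [0.001 0.004 0.005]
shift now-axes [-1.1 -0.3  0.9] shift in target axes [-1.1 -0.3  0.9]
```

>>> drive_tool(
  moves=[
    [[-0.003, 0, 0, 0, 0, 0, 255], [-0.003, 0, 0, 0, 0, 0, 255]],
  ],
)

```text
clock: 4.37
position: [594.4, -108.4, 109.2]
ee_rot: [-0.074, 0.903, 0.034, 0.422]
contact_force: [-0.7, -0.3, -0.9]
gripper_width: -0.0
```

>>> drive_tool(
  moves=[
    [[-0.003, 0, 0, 0, 0, 0, 255], [-0.003, 0, 0, 0, 0, 0, 255]],
  ],
)

```text
clock: 4.53
position: [597.9, -107.8, 113.4]
ee_rot: [-0.074, 0.903, 0.033, 0.422]
contact_force: [-0.8, -1.0, -3.4]
gripper_width: -0.2
```

>>> drive_tool(
  moves=[
    [[-0.003, 0, 0, 0, 0, 0, 255], [-0.003, 0, 0, 0, 0, 0, 255]],
  ],
)

```text
clock: 4.7
position: [601.0, -107.2, 117.2]
ee_rot: [-0.074, 0.903, 0.033, 0.421]
contact_force: [-1.9, -0.4, -2.5]
gripper_width: 0.2
```

```bash
python3 go.py -4 -30 -17;python3 - <<'E'
from h import *
a=get_image("top")[110:210,190:360];b=get_image("scene")[130:230,150:320]
cv2.imwrite("pics/a2.png",cv2.convertScaleAbs(cv2.resize(np.vstack([a,b]),(510,600),interpolation=cv2.INTER_CUBIC),alpha=1.3))
E
```

```text
clock 4.7 target [ 593. -109.  106.] TCP lip frame [ -4.9 -29.6  -2.9]
F lip [ 0.1 -0.  -3.1] w 0.2
turn [0.001 0.    0.003]
shift now-axes [14.1 -0.3  0.9] shift in target axes [14.1 -0.4  0.9]
```

View pics/a2.png

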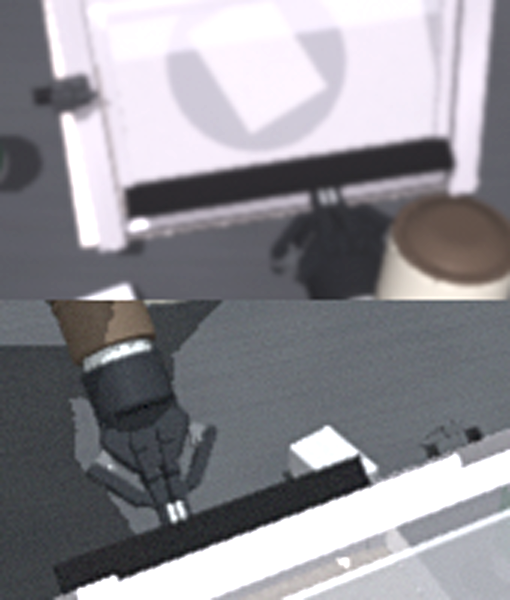

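The finger tips are under the lip (scene crop (177,510), top crop (327,195)). The lip's left corner has started to rise to about crop y 186, and the sliding force is about 3 N. I'll push up about 90 mm in steps.

>>> drive_tool(
  moves=[
    [[-0.004, 0, 0, 0, 0, 0, 255], [-0.006, 0, 0, 0, 0, 0, 255], [-0.007, 0, 0, 0, 0, 0, 255], [-0.007, 0, 0, 0, 0, 0, 255], [-0.007, 0, 0, 0, 0, 0, 255], [-0.007, 0, 0, 0, 0, 0, 255], [-0.007, 0, 0, 0, 0, 0, 255], [-0.007, 0, 0, 0, 0, 0, 255]],
  ],
)

```text
clock: 5.47
position: [634.1, -101.4, 157.2]
ee_rot: [-0.074, 0.903, 0.034, 0.421]
contact_force: [-0.7, -1.3, -4.2]
gripper_width: 0.4
```

>>> drive_tool(
  moves=[
    [[-0.007, 0, 0, 0, 0, 0, 255], [-0.007, 0, 0, 0, 0, 0, 255], [-0.007, 0, 0, 0, 0, 0, 255], [-0.006, 0, 0, 0, 0, 0, 255], [-0.005, 0, 0, 0, 0, 0, 255], [-0.004, 0, 0, 0, 0, 0, 255], [-0.003, 0, 0, 0, 0, 0, 255], [-0.002, 0, 0, 0, 0, 0, 255]],
  ],
)

```text
clock: 6.13
position: [660.2, -96.8, 188.8]
ee_rot: [-0.074, 0.903, 0.034, 0.422]
contact_force: [-0.5, -0.6, -3.3]
gripper_width: -0.5
```

>>> drive_tool(
  moves=[
    [[-0.002, 0, 0, 0, 0, 0, 255], [-0.001, 0, 0, 0, 0, 0, 255], [-0.001, 0, 0, 0, 0, 0, 255], [0, 0, 0, 0, 0, 0, 255]],
  ],
)

```text
clock: 6.47
position: [663.1, -96.4, 192.4]
ee_rot: [-0.074, 0.903, 0.034, 0.422]
contact_force: [0.1, 1.1, -4.0]
gripper_width: 0.0
```

```bash
python3 go.py -4 -30 -17;python3 - <<'E'
from h import *
t=get_image("top");s=get_image("scene");cv2.imwrite("pics/t3.png",t);cv2.imwrite("pics/s3.png",s)
a=t[110:185,190:360];b=s[130:205,230:400]
cv2.imwrite("pics/a3.png",cv2.convertScaleAbs(cv2.resize(np.vstack([a,b]),(680,600),interpolation=cv2.INTER_CUBIC),alpha=1.4))
E
```

```text
clock 6.4667 target [ 593. -109.  106.] TCP lip frame [ -4.9 -28.8  95.2]
F lip [ 2.8  1.1 -2.9] w 0.0
turn [0.002 0.002 0.003]
shift now-axes [112.2  -0.8   0.7] shift in target axes [112.2  -1.2   0.9]
```

View pics/a3.png

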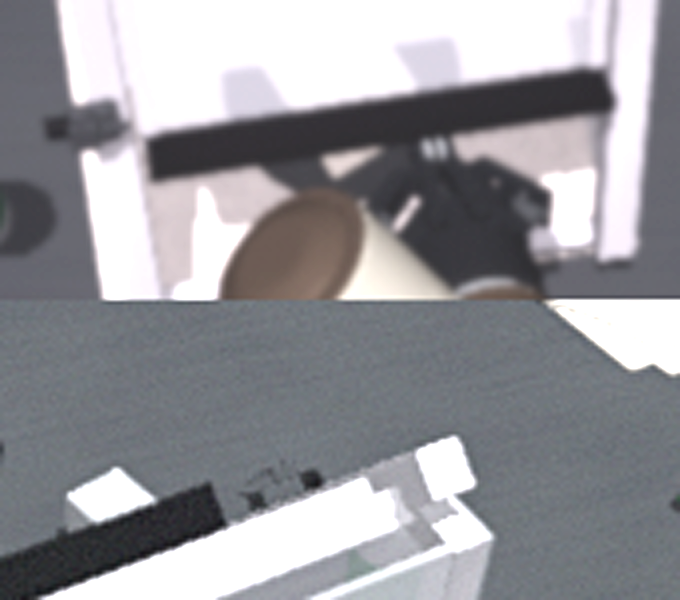

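Top crop (4x): the lip's left corners are (147,138) and (153,180), the right corners (603,68) and (613,105), and the pointer tip is near (130,119). In the scene crop the lip's left upper corner is (210,483) and the cone is at (245–265, 497). Next I'll compute the lip's travel and the remaining gap, with a close zoom on the tip.

```bash
cat > rel.py <<'E'
from h import *
v=np.load("lip.npy");R=axes(v[3])
lt=np.array([[-18,150,6],[-18,-150,6],[18,150,6],[18,-150,6]])
o=np.array([[140,238],[548,181],[140,203],[545,142]])/3.75+[195-.37,120-.37]
n=np.array([[153,180],[613,105],[147,138],[603,68]])/4+[190-.37,110-.37]
for P,q0,q1 in zip(lt,o,n):
    f=lambda q:least_squares(lambda s:proj("top",v[:3]+R@(P+[0,s[1],s[0]]))[0]-q,[50,0]).x
    print("top",f(q0).round(1),f(q1).round(1))
q=np.array([210,183])/4+[230-.37,130-.37];q0=np.array([407,85])/3.75+[160-.37,160-.37]
for k in(q0,q):print("scene",least_squares(lambda s:proj("scene",v[:3]+R@(np.array([-18,150,6])+[0,s[1],s[0]]))[0]-k,[50,0]).x.round(1))
ts=cv2.imread("pics/t3.png"),cv2.imread("pics/s3.png")
out=[]
for nm,im,(u,w) in(("top",ts[0],(204,128)),("scene",ts[1],(272,160))):
    c=cv2.resize(im[w:w+30,u:u+40],(400,300)if 0 else (400,300),interpolation=cv2.INTER_CUBIC);c=cv2.resize(c,None,fx=1,fy=2) if 0 else c
    c=cv2.normalize(c,None,0,255,cv2.NORM_MINMAX)
    for s in(120,130,140):
        p=(proj(nm,v[:3]+R@[0,155,s])[0]-[u,w]+.5)*10-.5;cv2.circle(c,tuple(int(k) for k in p),2,(0,0,255),-1)
    out.append(c)
cv2.imwrite("pics/z3.png",np.hstack(out))
E
python3 rel.py
```

```text
top [-0.7  1.4] [99.2 -0.1]
top [-2.8  2.9] [107.1   4.4]
top [ 0.2 -1.9] [104.7   0.2]
top [ 2.8 -4.4] [109.5   1.1]
scene [ 7.1 -3. ]
scene [146.1 -15.2]
```

View pics/z3.png

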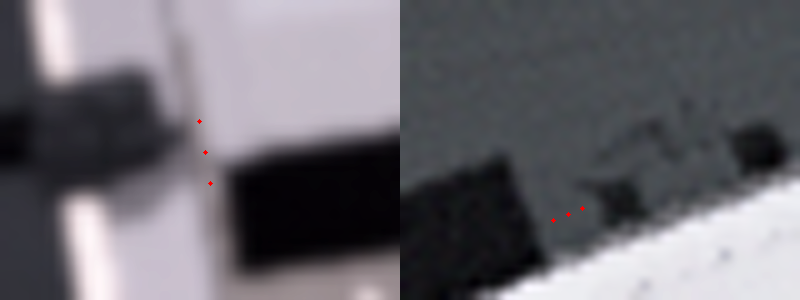

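The zoom (10x) shows the cone tapering to its tip at top crop (187,133) and scene crop (185,183 within its half). The lip end corner (−18,150,+6) is at top (238,272) and scene (105,157). I'll triangulate both points with the same two views and take the difference.

```bash
cat > tri.py <<'E'
from h import *
v=np.load("lip.npy");R=axes(v[3])
def tri(a,b):
    r=least_squares(lambda P:np.r_[proj("top",P)[0]-a,proj("scene",P)[0]-b],v[:3]+[80,150,100]);return R.T@(r.x-v[:3]),r.fun.round(1)
T=lambda x,y:np.array([x,y])/10+[204-.45,128-.45]
S=lambda x,y:np.array([x,y])/10+[272-.45,160-.45]
if __name__=="__main__":
    t=tri(T(187,133),S(185,183));c=tri(T(238,272),S(105,157));print(t,c,"up by",t[0][2]-(c[0][2]-6))
    for dx,dy in((5,0),(0,5)): print(tri(T(187+dx,133+dy),S(185,183))[0]-t[0],tri(T(187,133),S(185+dx,183+dy))[0]-t[0])
E
python3 tri.py
```

```text
(array([ -5.76922837, 158.0023119 , 141.09742887]), array([ 0.2,  0.1,  0.2, -0. ])) (array([-20.43967444, 152.2801322 , 107.78571824]), array([-0.5, -0.2, -0.5,  0. ])) up by 39.311710630196984
[-0.14929726 -0.72483975  0.2310222 ] [0.26177606 0.54803765 0.16021139]
[-0.08850135  0.38401392 -1.353791  ] [ 1.17854504 -0.00325112 -0.93652333]
```

Both ways of measuring give 33–39 mm left. I'll push 27 mm, then look again close up.

>>> drive_tool(
  moves=[
    [[-0.003, 0, 0, 0, 0, 0, 255], [-0.005, 0, 0, 0, 0, 0, 255], [-0.006, 0, 0, 0, 0, 0, 255], [-0.005, 0, 0, 0, 0, 0, 255], [-0.004, 0, 0, 0, 0, 0, 255], [-0.002, 0, 0, 0, 0, 0, 255], [-0.001, 0, 0, 0, 0, 0, 255], [-0.001, 0, 0, 0, 0, 0, 255]],
  ],
)

```text
clock: 7.23
position: [680.1, -93.7, 213.2]
ee_rot: [-0.074, 0.903, 0.034, 0.422]
contact_force: [-0.8, 1.9, -4.8]
gripper_width: 0.3
```

>>> drive_tool(
  moves=[
    [[0, 0, 0, 0, 0, 0, 255]],
  ],
)

```text
clock: 7.32
position: [680.2, -93.8, 213.3]
ee_rot: [-0.074, 0.903, 0.034, 0.422]
contact_force: [-2.7, 2.1, -2.9]
gripper_width: -0.1
```

```bash
cat > look.py <<'E'
import sys
from h import *
out=[]
for nm,(u,w) in(("top",(204,123)),("scene",(272,155))):
    im=np.mean([get_image(nm).astype(float) for _ in range(2)],0).astype(np.uint8);cv2.imwrite(f"pics/{nm}_{sys.argv[1]}.png",im)
    out.append(cv2.normalize(cv2.resize(im[w:w+40,u:u+40],(400,400),interpolation=cv2.INTER_CUBIC),None,0,255,cv2.NORM_MINMAX))
cv2.imwrite(f"pics/z{sys.argv[1]}.png",np.hstack(out))
E
python3 look.py 4; python3 go.py -4 -30 130
```

```text
clock 7.5167 target [686. -94. 218.] TCP lip frame [ -5.3 -29.2 122.3]
F lip [ 0.4  2.3 -2.7] w 0.0
turn [0.001 0.003 0.003]
shift now-axes [-7.6 -0.8  1.3] shift in target axes [-7.7 -0.8  1.3]
```

View pics/z4.png

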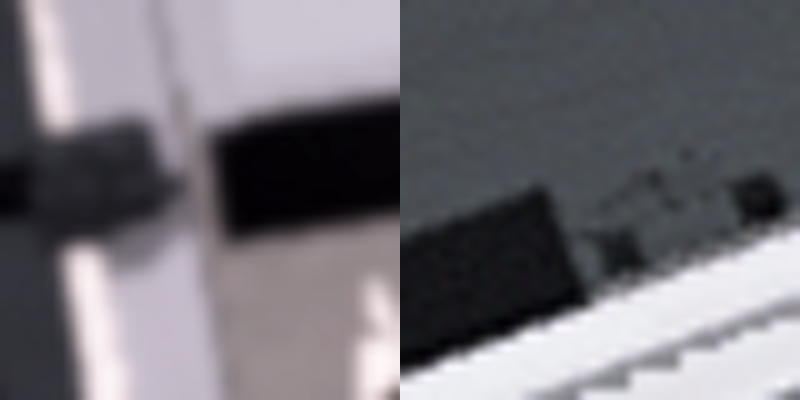

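The lip end is now nearly opposite the tip. In the top crop the corners are (213,130) and (225,243) with the tip at about (185,185). In the scene crop the corner is (145,187) and the tip about (183,232). I'll compute the remaining gap per view, and print the raw grey rows around the cone.

```bash
cat > fin.py <<'E'
from h import *
from tri import tri,R,v
T=lambda x,y:np.array([x,y])/10+[204-.45,123-.45]
S=lambda x,y:np.array([x,y])/10+[272-.45,155-.45]
def one(n,P,q): return least_squares(lambda s:proj(n,v[:3]+R@(np.array(P,float)+[0,s[1],s[0]]))[0]-q,[100,0]).x
tt,ts=T(185,185),S(183,232);c1,c2,cs=T(225,243),T(213,130),S(145,187)
a=tri(tt,ts);c=tri(c1,cs);print("tri tip",a[0].round(1),"lip",(c[0]-[-18,150,6]).round(1),"up",a[0][2]-c[0][2]+6)
print("top: tip",one("top",[0,0,0],tt).round(1),"lip",one("top",[-18,150,6],c1).round(1),one("top",[18,150,6],c2).round(1))
print("scene: tip",one("scene",[0,0,0],ts).round(1),"lip",one("scene",[-18,150,6],cs).round(1))
E
python3 fin.py; python3 - <<'E'
import cv2
for n,(r,c) in dict(top=((133,150),(206,230)),scene=((172,186),(282,302))).items():
    g=cv2.cvtColor(cv2.imread(f"pics/{n}_4.png"),6);print(n,"cols",c)
    for y in range(*r):print(y,*["%3d"%k for k in g[y,c[0]:c[1]]])
E
```

```text
tri tip [ -6.1 158.2 140.6] lip [ -3.    2.7 128.1] up 12.527543599204591
top: tip [136.4 159.2] lip [124.7   1.2] [132.5   0.5]
scene: tip [392.2  44.9] lip [190.  -22.6]
top cols (206, 230)
133  84 126 187 218 215 196 183 179 177 174 171 171 175 177 169 151 154 172 182 184 182 179 172 167
134  82 114 170 207 209 189 172 166 161 151 143 143 152 165 166 150 151 166 172 171 166 156 138 122
135  78  99 142 175 178 158 139 130 121 111 103 103 117 144 159 152 150 155 148 136 124 109  87  69
136  76  84 106 124 123 110  98  91  86  82  78  77  91 126 154 156 149 144 125  97  75  61  49  42
137  71  73  80  85  82  77  74  73  75  75  73  70  79 114 148 157 147 137 113  77  49  40  37  35
138  63  68  74  75  72  68  66  66  68  69  68  66  72  99 136 151 143 133 112  74  46  36  35  34
139  52  61  68  70  68  65  63  61  61  62  62  63  68  87 119 138 135 131 118  80  46  36  34  35
140  46  56  62  65  65  65  65  63  60  61  64  65  68  76  95 108 115 128 122  86  49  36  35  34
141  46  57  63  64  64  66  67  64  60  62  66  67  67  69  75  86 103 124 124  89  52  37  34  35
142  45 
[... 1289 characters left out ...]
  74  81  84  88  85  86  83
178  33  31  30  35  30  31  57  73  64  62  56  57  47  62  84  85  84  82  80  80
179  29  32  30  31  31  28  48  76  83  67  46  41  39  51  78  81  79  82  79  73
180  33  35  34  31  27  29  37  78  88  84  51  38  34  36  69  81  82 101  90 110
181  32  30  28  34  26  31  30  59  84  85  57  37  39  38  55  88 112 118 121 164
182  34  32  30  32  32  32  27  40  77  84  65  56  88  81 107 116 126 170 220 234
183  30  30  31  34  31  32  31  29  56  78 100 117 116 122 167 199 225 232 236 237
184  30  32  31  30  32  29  22  21  52 107 130 168 178 220 233 234 238 237 238 239
185  33  27  28  24  21  18  34  49  77 164 220 234 231 235 235 237 239 237 236 234
```

The scene view looks almost straight along the slope, so only the top view can measure the height. In it the visible black band runs symmetrically from (−18,−6) to (+18,+6). At level, the tip should therefore sit on the band's centre line. Measuring that sub-pixel:

```bash
cat > band.py <<'E'
import sys
from h import *
def band(g):
    X=[];M=[];W=[]
    for c in list(range(230,262)):
        col=g[:,c].astype(float);r0=int(140-.14*(c-229));r=np.arange(r0-12,r0+13);p=col[r];k=p[8:17].min()
        i=np.arange(len(r));d=12
        def cross(step):
            j=d
            bg=np.median(p[0:4]) if step<0 else np.median(p[-4:])
            th=(k+bg)/2
            while p[j]<th:j+=step
            return r[j]-step*(p[j]-th)/(p[j]-p[j-step])
        try:a,b=cross(-1),cross(1)
        except IndexError:continue
        X.append(c);M.append((a+b)/2);W.append(b-a)
    W=np.array(W);ok=abs(W-np.median(W))<.5
    f=np.polyfit(np.array(X)[ok],np.array(M)[ok],1);return f,np.median(W),ok.sum()
g=cv2.cvtColor(cv2.imread(f"pics/top_{sys.argv[1]}.png"),6)
f,w,n=band(g);print("slope",f[0],"width",w,n,"centre at 219..223",np.polyval(f,[219,220,221,222,223]).round(2))
g0=cv2.cvtColor(cv2.imread("pics/top0.png"),6)
for nm,G in(("now",g),("start",g0)):
  for c in(218,219,220,221,222):
    p=G[136:148,c].astype(float);y=np.arange(136,148);i=p.argmin();q=np.polyfit(y[i-1:i+2],p[i-1:i+2],2)
    print(nm,c,"dark row",round(-q[1]/2/q[0],2),p.astype(int).tolist())
v=np.load("lip.npy");R=axes(v[3]);A=v[:3]+R@[0,155,135];print("px per mm of slope",proj("top",A+R[:,2])[0]-proj("top",A),"px of level y",proj("top",A+R[:,1]*10)[0]-proj("top",A))
E
python3 band.py 4
```

```text
slope -0.1531706279078658 width 12.576460113960124 28 centre at 219..223 [141.72 141.57 141.42 141.27 141.11]
now 218 dark row 142.74 [91, 79, 72, 68, 68, 67, 62, 58, 71, 99, 118, 126]
now 219 dark row 142.3 [126, 114, 99, 87, 76, 69, 65, 66, 83, 109, 124, 133]
now 220 dark row 141.58 [154, 148, 136, 119, 95, 75, 74, 85, 101, 118, 132, 148]
now 221 dark row 141.35 [156, 157, 151, 138, 108, 86, 90, 105, 117, 128, 146, 165]
now 222 dark row 141.3 [149, 147, 143, 135, 115, 103, 106, 116, 123, 134, 153, 172]
start 218 dark row 142.74 [92, 81, 73, 70, 69, 68, 64, 60, 73, 101, 120, 128]
start 219 dark row 142.3 [127, 115, 101, 89, 78, 71, 67, 68, 85, 109, 125, 135]
start 220 dark row 141.64 [155, 149, 137, 120, 96, 77, 75, 87, 102, 119, 133, 149]
start 221 dark row 141.38 [157, 158, 153, 139, 110, 88, 91, 106, 119, 130, 147, 166]
start 222 dark row 141.28 [153, 150, 147, 138, 119, 105, 109, 119, 125, 135, 154, 173]
px per mm of slope [[-0.05245604 -0.31418124]] px of level y [[-3.96066842  0.56864032]]
```

The band centre is at row 141.27 and the tip at about 141.3, so they are level to well under 1 mm on these numbers (about 1 mm real uncertainty). The pointer's pixels match the start. I'll lower off the lip and withdraw.

>>> drive_tool(
  moves=[
    [[0.002, 0, 0, 0, 0, 0, 255], [0.005, 0, 0, 0, 0, 0, 255], [0.008, 0, 0, 0, 0, 0, 255], [0.008, 0, 0, 0, 0, 0, 255], [0.002, 0, -0.01, 0, 0, 0, 255], [0, 0, -0.02, 0, 0, 0, 255], [0, 0, -0.03, 0, 0, 0, 255], [0, 0, -0.03, 0, 0, 0, 255]],
  ],
)

```text
clock: 8.18
position: [596.6, -109.0, 254.2]
ee_rot: [-0.073, 0.902, 0.032, 0.424]
contact_force: [0.8, -0.3, 1.6]
gripper_width: 0.3
```

>>> drive_tool(
  moves=[
    [[0, 0, -0.03, 0, 0, 0, 255], [0, 0, -0.02, 0, 0, 0, 255], [0, 0, -0.01, 0, 0, 0, 255], [0, 0, 0, 0, 0, 0, 255], [0, 0, 0, 0, 0, 0, 255]],
  ],
)

```text
clock: 8.6
position: [551.3, -115.3, 291.7]
ee_rot: [-0.074, 0.902, 0.033, 0.424]
contact_force: [-0.6, 0.6, -0.2]
gripper_width: -0.1
```

```bash
python3 look.py 5; python3 band.py 5|head -6; python3 go.py 0 0 0|head -2
python3 -c "
import cv2,numpy as np
cv2.imwrite('pics/f5.png',np.hstack([cv2.imread('pics/top_5.png')[:300,120:430],cv2.imread('pics/scene_5.png')[80:380,60:380]]))"
```

```text
slope -0.1544834337342055 width 12.548344594594596 28 centre at 219..223 [141.75 141.59 141.44 141.28 141.13]
now 218 dark row 142.78 [91, 79, 73, 68, 69, 68, 64, 59, 72, 101, 119, 126]
now 219 dark row 142.3 [126, 114, 100, 88, 77, 70, 66, 67, 85, 109, 124, 133]
now 220 dark row 141.58 [154, 148, 136, 119, 95, 76, 75, 86, 102, 118, 133, 148]
now 221 dark row 141.35 [156, 156, 152, 138, 109, 87, 91, 106, 117, 129, 146, 165]
now 222 dark row 141.21 [150, 147, 144, 135, 115, 103, 108, 117, 124, 134, 154, 172]
clock 8.8 target [602. -77. 116.] TCP lip frame [-153.9  -29.6   96.6]
F lip [ 0.7  0.1 -0.1] w 0.0
```

View pics/f5.png

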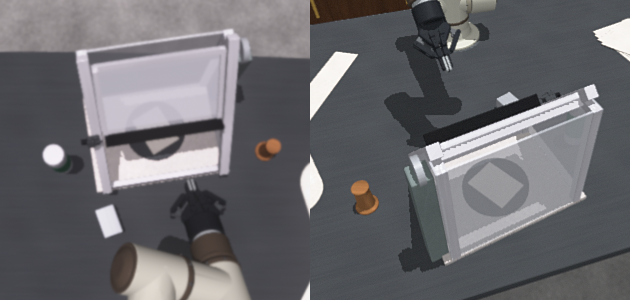

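The window stays up with the lip in line with the pointer (top crop: lip (105,140) to (222,124), pointer (92,140)). The hand is clear, and the can (55,156), weight (109,221) and spool (268,149) stand where they were.

```bash
python3 -c "
from bench import *
print(job_done())"
```

```text
the job is handed in; nothing more can be done
None
```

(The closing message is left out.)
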